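# Hold the bearing ball up to the dome camera

### The job

Using the orange scraper block, wipe the three loose metal chips off the white light panel into the blue trough along its edge, and stand the scraper back upright on the bench clear of the panel and trough. Then pick up the dished plate by its bridge handle and carry it level, with the loose ball staying centred, to the middle of the light panel, give it about a quarter turn so that its red rim mark points at the dome camera, and finish while still holding it there, level and still, with the plate's underside about 8 cm above the panel's white top. Do not push the chips with the fingers or the plate, and leave the camera and everything else where it is.

Things in the scene. Friction and masses are not known exactly. Their poses are not given: they have to be found in the camera images.
- panel: White square light panel, 160 x 160 mm, top 20 mm above the bench, fixed to the bench. Origin at the centre of its underside, on the bench. Along its whole +x edge (from x = 80 to x = 145 mm in its frame, y from -80 to 80) runs an open blue chip trough, floor 3 mm and rims 14 mm above the bench, so lower than the panel's top. The chips start within 45 mm of the panel's centre in y and between x = -20 and 50 mm.
- scraper_mid (a point): Orange scraper block with a black rubber foot, a plain block 28 (x) x 100 (y) x 50 (z) mm standing upright on the bench; this point is its centre, 25 mm above its underside. Its long faces look along its x. It weighs about 150 g.
- dish_grip (a point): Aluminium dished plate, 130 mm across, standing on the bench. This point is the centre of the black handle grip over the plate's middle, 75 mm above the plate's underside; the grip is 16 (x) x 44 (y) x 24 (z) mm, on a steel bridge that runs along the plate's y (10 mm bar between two posts at y = -64 and 64 mm; top of the grip 87 mm above the underside). The plate's own x axis points from its middle to its red rim mark (which reaches 75 mm out). About 220 g, plus the ball.
- dish_well (a point): The middle of the plate's dished well, where the centre of the ball belongs: on the plate's vertical axis, 18.7 mm above its underside (56.3 mm below the centre of the grip). Same axes as the plate.
- ball_center (a point): Loose steel ball, 25 mm across, 64 g, in the well of the plate, a shallow cone that slopes up 10 degrees all round; centre of the ball.
- cam_eye (a point): Dome camera: a white post with a black dome, fixed to the bench beside the panel, on its +y or its -y side; foot 60 mm across, 117 mm tall. This point is on its vertical axis, 100 mm above the bench.
- chip0_mid (a point): Loose dark steel chip, 16 x 12 x 7 mm, lying on the light panel; its centre.
- chip1_mid (a point): Loose copper-coloured chip, 16 x 12 x 7 mm, lying on the light panel; its centre.
- chip2_mid (a point): Loose dark steel chip, 16 x 12 x 7 mm, lying on the light panel; its centre.
- tin: Green tin, 60 mm across, 85 mm tall, standing on the bench on the side of the panel opposite the camera; origin at the centre of its underside. Not to be moved.
There are look-alikes about, which are no part of the job. What is shaped like the part that bears cam_eye but brown or turquoise is not meant.

How it is judged (in metres and radians):
On the way, in this order (a step that is already met when the one before it is completed fails the run):
1. the scraper is held over the light panel (contact force between the fingers and scraper above 1 N and horizontal distance between scraper_mid and panel below 0.12 m), for 0.1 s.
2. all three chips lie in the trough (x of chip0_mid in the frame of panel between 0.08 and 0.145 m and y of chip0_mid in the frame of panel between -0.08 and 0.08 m and z of each of chip0_mid, chip1_mid, chip2_mid in the frame of panel below 0.018 m and x of chip1_mid in the frame of panel between 0.08 and 0.145 m and y of chip1_mid in the frame of panel between -0.08 and 0.08 m and x of chip2_mid in the frame of panel between 0.08 and 0.145 m and y of chip2_mid in the frame of panel between -0.08 and 0.08 m), for 0.2 s.
3. the scraper stands on the bench, let go, clear of panel and trough (height (world z) of scraper_mid below 0.03 m and angle between scraper_mid's own z axis and vertical below 0.15 rad and contact force between the fingers and scraper below 0.2 N and contact force between scraper and panel below 0.1 N), for 0.2 s.
4. the plate is lifted with the ball centred (contact force between the fingers and dish above 1 N and horizontal distance between dish_well and ball_center below 0.015 m and angle between dish_well's own z axis and vertical below 0.1 rad and height (world z) of dish_well above 0.06 m), for 0.1 s.
At the end, for the whole second after the job is handed in: Chips in trough; scraper upright, released, on the bench off panel and trough; plate still gripped, within 30 mm of panel middle, underside 50-110 mm above panel top, tilt < 0.1 rad, still, touching nothing else; ball within 15 mm of middle; mark's line within 30 mm of camera axis (all of step 2 and all of step 3 and contact force between the fingers and dish above 1 N and horizontal distance between dish_well and ball_center below 0.015 m and angle between dish_well's own z axis and vertical below 0.1 rad and z of dish_well in the frame of panel between 0.0887 and 0.1487 m and horizontal distance between dish_well and panel below 0.03 m and y of cam_eye in the frame of dish_well between -0.03 and 0.03 m and x of cam_eye in the frame of dish_well above 0.05 m and linear speed of dish below 0.03 m/s and angular speed of dish below 0.2 rad/s and contact force between dish and panel below 0.1 N and contact force between dish and cam below 0.1 N); the arm keeps its last pose, push and grip.
It fails at once if the ball strays more than 30 mm from the plate's middle (horizontal distance between dish_well and ball_center above 0.03 m).
It fails at once if the plate is tipped more than 0.26 rad (angle between dish_well's own z axis and vertical above 0.26 rad).
It fails at once if fingers, arm or plate push a chip (contact force between any of the fingers, the arm, dish and chip0 above 0.3 N or contact force between any of the fingers, the arm, dish and chip1 above 0.3 N or contact force between any of the fingers, the arm, dish and chip2 above 0.3 N).
It fails at once if the camera is hit hard (contact force between any of the arm, the fingers, dish, scraper and cam above 5 N).
It fails at once if a bystander is moved more than 25 mm (distance of any of tin, footpeg, lens, wrench from where it was at the start of the episode above 0.025 m).
It also fails if it takes over 72 s, if anything falls off the work surface, if the arm or the gripper's body presses on something with over 40 N, if the wrist force passes 120 N, or if a joint passes its speed limit or range.

### The arm

A 7-joint arm with a two-finger parallel gripper is mounted at the origin on the work surface. World frame = base frame: x ahead of the robot, y to its left, z up, the work surface at z = 0. Lengths are in mm, angles in rad, forces in N, time in s.
With the tool pointing down it reaches from about 400 to 875 mm from the base axis. Payload 4.4 kg.
Tool frame: the origin (TCP) lies between the finger pads; the fingertips stand 22 mm ahead of it and the grasp point (between the pads) lies 3 mm ahead of it; z points along the fingers, y is the line along which they close (so a half turn about z gives the same grasp; the last joint's range is limited). The gripper opens to 85 mm and grips with 20 to 120 N. Pads are 22 mm wide; open, the fingers measure 114 mm over their backs; the gripper's body (76 mm by 85 mm) begins 54 mm behind the grasp point. The pads swing forward as they close: fully open they stand 13 mm farther back than shut.
Start: joints at [-1.409, 0.628, 0.038, 1.517, -0.027, 0.996, -0.02], TCP at [146.768, 633.227, 253.313] pointing down, gripper open.
Joint ranges: [-3.06, 3.06], [-0.37, 2.12], [-1.25, 1.32], [0.18, 2.47], [-1.1, 4.24], [0.23, 1.98], [-2.94, 2.94]. Speed limits (rad/s): [2.57, 2.57, 3.14, 3.14, 3.14, 3.14, 3.14].

### API

Orientations are given as [roll, pitch, yaw] about the fixed x, y, z axes, in that order (R = Rz(yaw) Ry(pitch) Rx(roll)).
In Python, from cell import ctrl gives the robot as it stands.
- The arm moves only by the tool step_arm, never from a script. Its argument "plan" is a list of rows, each an object of numbers: "dx", "dy", "dz": the shift along the tool's x, y, z scaled (see below); "ax", "ay", "az": the turn, a rotation vector about the tool's x, y, z scaled (see below); "gripper": the opening, from 0 (shut) to 1 (fully open). A call has 1 to 20 rows; each row shifts and turns the commanded pose from where the row before left it, along the tool's axes as they then stand; what a row does not reach is not made up. The controller multiplies each number of a shift by 0.3 m and each number of a turn by 90 degrees. A row lasts 1/8 s, in which the tool goes at most 62.5 mm and 10.7 degrees, less where a joint would pass 70% of its speed; a pose out of reach is approached as far as the arm can. A call with a number of a shift or a turn outside -1 to 1 is refused whole. A call with a gripper value outside its range is refused whole. The fingers move at their own pace and stop on an object; the grip force is fixed at half the most. Time passes only in rows, so rows that do not move let the fingers close. It gives the time, the measured TCP pose, the force, the opening and the grip force at its end, in the units of the state.
- ctrl.read_state(): the state, without advancing time (a new reading comes with each control period).
- ctrl.get_image(name): name is "scene" or "top" or "wrist"; returns a dict with "color" (420x560x3 uint8, red, green, blue), "range_z" (420x560 float32, mm along the optical axis (not along the pixel's ray), 0 where there is no reading), "fx", "fy", "cx", "cy" (pixels), "k1" (the pictures are not rectified: a ray, as slopes to the right and down, at radius r is drawn at 1 + k1 r^2 times it, then the intrinsics apply), "T" (4x4, takes a point from camera to world coordinates); the wrist camera has in their place "T_tool_cam" (4x4, takes a point from camera to tool coordinates, whose origin is the TCP and whose axes are the flange's). Camera axes: x right, y down, z forward; pixel columns grow to the right and rows downward; lengths in mm; the calibration is good to about 2 mm. A picture is of the moment at which its call begins: read the wrist's pose just before it.
- ctrl.finish_job(): hands the job in; it is judged then, once.
The state is a dict: "clock": time; "qpos": joint angles; "qd": joint speeds; "tau": joint torques, N m; "eef_pos": TCP position; "tool_rot": TCP orientation; "force": force on the tool from outside, world axes, zero at the start; "torque": the same for the moment, N m; "width": finger opening in mm; "gripper_force": force on a finger pad.
Only numpy, scipy, OpenCV 4.12 (cv2) and the standard library are available. Lean on these libraries where they do the work, as an engineer would, in place of code of your own. Each camera call takes 0.05 s, during which the arm holds its last target. There are 200 camera calls.

## Working session

There is one attempt and no reset: what is moved stays moved. The work goes in short steps, Python scripts to look and compute and a tool call to move; the robot and the scene stay as the last step left them, time stands still between calls to the robot, and variables do not carry over. Pictures are saved under pics/ and viewed, at most 10 in all, crops included, and the job is handed in when it is done.

Besides the shell and the picture viewer there is one more tool, called after "Emit:" as name(argument=value, ...) on one line, values as JSON. step_arm: Moves the arm, as the interface text tells. Shifts and turns lie within -1 to 1; 1 stands for 0.3 m of shift or 90 degrees of turn. Its arguments: {"type":"object","properties":{"plan":{"type":"array"}},"required":["plan"]}

```bash
mkdir -p pics; ls; cat > h.py <<'E'
import numpy as np,cv2,pickle
from cell import ctrl
from scipy.spatial.transform import Rotation as R
def grab(n):
    s=ctrl.read_state(); d=ctrl.get_image(n)
    if n=="wrist":
        T=np.eye(4);T[:3,:3]=R.from_euler('xyz',s['tool_rot']).as_matrix();T[:3,3]=s['eef_pos'];d["T"]=T@np.array(d["T_tool_cam"])
    return d
def save(d,f): cv2.imwrite(f,cv2.cvtColor(d["color"],cv2.COLOR_RGB2BGR))
def ray(d,u,v):
    K=np.array([[d["fx"],0,d["cx"]],[0,d["fy"],d["cy"]],[0,0,1.]])
    p=cv2.undistortPoints(np.array([[[u,v]]],float),K,np.array([d["k1"],0,0,0.]))[0,0]
    T=np.array(d["T"]); return T[:3,3],T[:3,:3]@np.array([p[0],p[1],1.])
def onz(d,u,v,z):
    o,r=ray(d,u,v); return o+r*(z-o[2])/r[2]
def deep(d,u,v):
    o,r=ray(d,u,v); return o+r*float(d["range_z"][int(v),int(u)])
E
python3 - <<'E'
from h import *
for n in("scene","top"):
    d=grab(n);save(d,f"pics/{n}.png");pickle.dump(d,open(n+".pkl","wb"));print(n,d["fx"],d["k1"],np.array(d["T"])[:3].round(2).tolist())
print(ctrl.read_state())
E
```

```text
pics
scene 386.24577535764837 -0.022405481340692274 [[-0.87, 0.35, -0.35, 722.7], [0.49, 0.6, -0.63, 514.55], [-0.01, -0.72, -0.7, 617.74]]
top 386.3282843598249 -0.1080261791625951 [[-0.02, -1.0, 0.07, 407.65], [-1.0, 0.02, -0.0, 32.69], [-0.0, -0.07, -1.0, 955.98]]
{'clock': 0.1, 'qpos': array([-1.40878806,  0.62922159,  0.03846697,  1.51824261, -0.02697341,
        0.99631123, -0.02001102]), 'qd': array([ 2.24339417e-03, -2.93520921e-03,  1.78698496e-03, -3.01499347e-03,
       -2.72891264e-03, -1.06494096e-03, -7.66498546e-05]), 'tau': array([ 3.76401149e-03, -5.64533687e+01,  1.23061515e+00, -1.93975890e+01,
        1.12216762e-02,  5.34109407e-03, -4.17093347e-06]), 'eef_pos': array([146.67146492, 632.71247095, 252.51031922]), 'tool_rot': array([-3.13992909e+00,  4.98778004e-05,  2.91377048e+00]), 'force': array([-0.45774065, -0.52612676, -0.56359047]), 'torque': array([-0.04130391,  0.03429109, -0.02656721]), 'gripper_force': 0.0, 'width': 84.98696304332995}
```

View pics/scene.png

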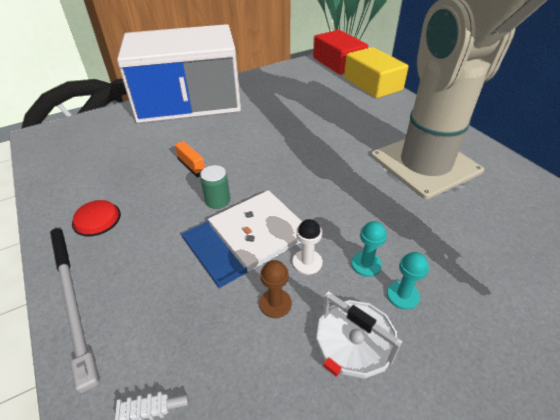

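View pics/top.png

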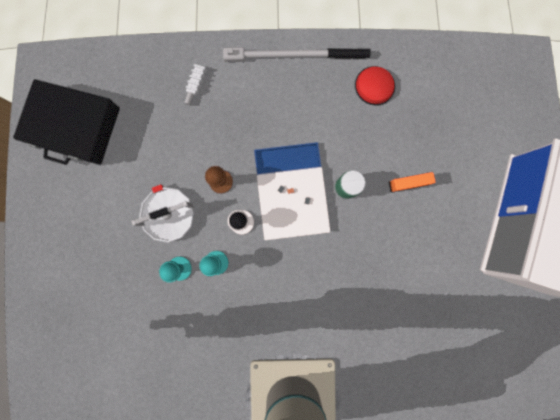

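The scene view shows the white-post camera at (308,245), the panel at (260,228), the trough at (212,250), the scraper at (190,157) and the dish at (357,335). In the top view these are:
- **Scraper:** the only orange block, at (412,182). The red dome at (376,85) is not it.
- **Camera:** the white post with black dome at (240,221). Its look-alikes are brown at (218,179) and turquoise at (213,263) and (175,270).
- **Dish:** at (167,215), with its red mark at (157,188).
- **Chips:** at (282,189), (291,191) and (307,201).
- **Tin:** at (350,184).

```bash
cat >> h.py <<'E'
def cloud(d):
    h,w=d["range_z"].shape
    K=np.array([[d["fx"],0,d["cx"]],[0,d["fy"],d["cy"]],[0,0,1.]])
    u,v=np.meshgrid(np.arange(w),np.arange(h))
    p=cv2.undistortPoints(np.stack([u,v],-1).reshape(-1,1,2).astype(float),K,np.array([d["k1"],0,0,0.])).reshape(h,w,2)
    r=np.dstack([p,np.ones((h,w))])*d["range_z"][...,None]
    T=np.array(d["T"]); return r@T[:3,:3].T+T[:3,3]
def box(P):
    c,s,a=cv2.minAreaRect(P[:,:2].astype(np.float32)); return np.round(c,1),np.round(s,1),round(a,1)
E
python3 - <<'E'
from h import *
for n in("top","scene"):
    d=pickle.load(open(n+".pkl","rb"));P=cloud(d);hsv=cv2.cvtColor(d["color"],cv2.COLOR_RGB2HSV).astype(int);H,S,V=hsv[...,0],hsv[...,1],hsv[...,2];x,y,z=P[...,0],P[...,1],P[...,2]
    def rep(name,m):
        m=m&(d["range_z"]>0);Q=P[m]
        if len(Q)>3: print(n,name,len(Q),"mean",Q.mean(0).round(1),"med z",np.median(z[m]).round(1),*box(Q))
    reg=(abs(x-575)<350)&(abs(y)<420)
    rep("scraper top",(H>5)&(H<16)&(S>180)&(z>44)&(z<58)&reg&(y<-150))
    pan=(S<50)&(V>140)&(z>13)&(z<27)&reg&(abs(x-530)<130)&(abs(y+20)<130)
    k,l,st,c=cv2.connectedComponentsWithStats(pan.astype(np.uint8));i=1+st[1:,4].argmax();rep("panel",l==i)
    rep("trough",(H>100)&(H<125)&(S>120)&(z<30)&reg&(abs(y)<150))
    fill=cv2.morphologyEx((l==i).astype(np.uint8),cv2.MORPH_CLOSE,np.ones((25,25)))>0
    er=cv2.erode(fill.astype(np.uint8),np.ones((5,5)))>0
    ch=er&((V<130)|(S>90))
    k,l2,st,c=cv2.connectedComponentsWithStats(ch.astype(np.uint8))
    for j in range(1,k):
        if st[j,4]>6: print(n,"chip",c[j].round(1),st[j,4],onz(d,*c[j],24).round(1),d["color"][l2==j].mean(0).round())
    rep("tin",(z>78)&(z<92)&reg&(y>-190)&(y<-60)&(x>450)&(x<650))
    rep("dome",(V<60)&(z>85)&(z<125)&reg&(abs(y-125)<50)&(abs(x-470)<70))
    dm=(y>200)&(y<420)&(x>350)&(x<620)
    rep("mark",((H<8)|(H>172))&(S>150)&dm&(z<40))
    rep("grip",(V<60)&(z>70)&(z<95)&dm)
    rep("bar",(z>68)&(z<95)&dm)
    rep("plate",(z>8)&(z<35)&dm&(S<60)&(V>90))
E
```

```text
top scraper top 10 mean [ 518.8 -290.5   50.2] med z 49.8 [ 519.4 -293.2] [ 3.7 83.9] 7.9
top panel 4200 mean [484.7  -8.9  20.2] med z 20.2 [486.4  -9.4] [162.  160.8] 5.9
top trough 1447 mean [601.6   2.6   4.1] med z 3.4 [600.5   2.8] [ 57.1 156.3] 5.6
top chip [281.1 188.8] 19 [521.2  19.5  24. ] [105. 107. 108.]
top chip [290.3 190.5] 20 [516.6  -2.9  24. ] [199. 133. 107.]
top chip [307.1 200.2] 19 [492.3 -43.2  24. ] [108. 110. 111.]
top tin 444 mean [ 525.5 -143.2   85.2] med z 85.2 [ 525.8 -143.5] [54.2 51.4] 24.4
top dome 203 mean [443.1 116.7 112.4] med z 113.0 [443.2 116.9] [33.6 34.1] 29.6
top mark 43 mean [528.7 323.4  24.5] med z 24.6 [528.9 323.2] [11.  23.4] 19.2
top grip 97 mean [463.1 299.   86.5] med z 86.9 [463.4 300. ] [12.6 40.2] 16.6
top bar 349 mean [460.5 298.8  82.7] med z 82.1 [405.3 285.6] [139.6 134.9] 15.7
top plate 1854 mean [462.4 302.5  15.4] med z 14.6 [455.7 274.8] [189.  130.9] 73.3
scene scraper top 248 mean [ 533.4 -294.9   49.2] med z 49.5 [ 533.2 -298. ] [26.2 98.1] 10.8
scene panel 3886 mean [491.1  -4.8  19.5] med z 19.6 [486.   -9.7] [161.5 163.1] 5.8
scene trough 1956 mean [597.8   5.2   4.4] med z 2.9 [597.6   3.4] [ 64.7 163.1] 5.3
scene chip [248.9 214.2] 30 [491.  -42.6  24. ] [ 98. 104. 105.]
scene chip [246.6 229.8] 35 [515.8  -3.2  24. ] [190. 121.  90.]
scene chip [249.8 238. ] 37 [520.4  20.9  24. ] [ 96. 101. 103.]
scene tin 339 mean [ 526.  -141.    84.2] med z 84.5 [ 525.9 -144. ] [56.2 51.1] 66.1
scene dome 298 mean [447.7 125.1 109.2] med z 110.1 [446.1 122.2] [30.4 34.7] 59.6
scene mark 174 mean [529.2 325.2  23.1] med z 24.4 [528.3 324.4] [13.1 24.9] 16.5
scene grip 358 mean [466.6 304.2  82.9] med z 85.2 [464.2 302.6] [15.7 42. ] 18.9
scene bar 1042 mean [453.7 301.2  81.2] med z 80.8 [402.4 283.7] [145.9 135.3] 16.7
scene plate 3735 mean [469.2 305.6  15.3] med z 14.4 [464. 301.] [131.3 129.3] 46.5
```

Emit:
step_arm(plan=[{"dx":-0.146,"dy":-0.08,"gripper":1},{"dx":-0.146,"dy":-0.08,"gripper":1},{"dx":-0.146,"dy":-0.08,"gripper":1},{"dx":-0.146,"dy":-0.08,"gripper":1},{"dx":-0.146,"dy":-0.08,"gripper":1},{"dx":-0.146,"dy":-0.08,"gripper":1},{"dx":-0.146,"dy":-0.08,"gripper":1},{"dx":-0.146,"dy":-0.08,"gripper":1},{"dx":-0.146,"dy":-0.08,"gripper":1},{"dx":-0.146,"dy":-0.08,"gripper":1},{"az":0.092,"gripper":1},{"az":0.092,"gripper":1},{"az":0.092,"gripper":1},{"az":0.092,"gripper":1},{"az":0.092,"gripper":1},{"az":0.092,"gripper":1},{"az":0.092,"gripper":1},{"az":0.092,"gripper":1},{"gripper":1}])

```text
invalid input
```

```bash
cat >> h.py <<'E'
def go(x,y,z,yaw=None):
    "total tool-frame units to a target (mm, deg), tool down; turn (if any) is to be made first"
    s=ctrl.read_state(); r=R.from_euler('xyz',s['tool_rot']); Rt=r.as_matrix()
    print("at",np.round(s['eef_pos'],1),"rpy",np.round(np.degrees(s['tool_rot']),1),"q",np.round(s['qpos'],2),"F",np.round(s['force'],1),"w",round(s['width'],1),"t",round(s['clock'],2))
    if yaw is not None:
        Rg=R.from_euler('xyz',[180,0,yaw],degrees=True); rv=(r.inv()*Rg).as_rotvec(degrees=True); print("turn units",(rv/90).round(4)); Rt=Rg.as_matrix()
    d=Rt.T@(np.array([x,y,z])-s['eef_pos']); print("shift units",(d/300).round(4))
E
python3 -c "
from h import *
go(533,-298,200,100.8)"
```

```text
at [146.7 632.7 252.5] rpy [-179.9    0.   166.9] q [-1.41  0.63  0.04  1.52 -0.03  1.   -0.02] F [-0.5 -0.5 -0.6] w 85.0 t 0.1
turn units [-9.00e-04  6.00e-04  7.35e-01]
shift units [-3.2887  0.6836  0.175 ]
```

Emit:
step_arm(plan=[{"dx":-0.146,"dy":-0.08,"dz":0,"ax":0,"ay":0,"az":0,"gripper":1},{"dx":-0.146,"dy":-0.08,"dz":0,"ax":0,"ay":0,"az":0,"gripper":1},{"dx":-0.146,"dy":-0.08,"dz":0,"ax":0,"ay":0,"az":0,"gripper":1},{"dx":-0.146,"dy":-0.08,"dz":0,"ax":0,"ay":0,"az":0,"gripper":1},{"dx":-0.146,"dy":-0.08,"dz":0,"ax":0,"ay":0,"az":0,"gripper":1},{"dx":-0.146,"dy":-0.08,"dz":0,"ax":0,"ay":0,"az":0,"gripper":1},{"dx":-0.146,"dy":-0.08,"dz":0,"ax":0,"ay":0,"az":0,"gripper":1},{"dx":-0.146,"dy":-0.08,"dz":0,"ax":0,"ay":0,"az":0,"gripper":1},{"dx":-0.146,"dy":-0.08,"dz":0,"ax":0,"ay":0,"az":0,"gripper":1},{"dx":-0.146,"dy":-0.08,"dz":0,"ax":0,"ay":0,"az":0,"gripper":1},{"dx":0,"dy":0,"dz":0,"ax":0,"ay":0,"az":0,"gripper":1}])

```text
clock: 1.48
eef_pos: [522.8, 295.4, 252.8]
tool_rot: [-3.139, 0.002, 2.905]
force: [-0.6, -0.7, -0.5]
width: 85.5
gripper_force: 0.0
```

```bash
python3 -c "
from h import *
go(533,-298,200,100.8)"
```

```text
at [522.8 295.4 252.8] rpy [-1.799e+02  1.000e-01  1.665e+02] q [-0.6   0.56  0.05  1.66 -0.03  0.92  0.8 ] F [-0.6 -0.7 -0.5] w 85.5 t 1.48
turn units [-6.000e-04  2.200e-03  7.296e-01]
shift units [-1.9492 -0.3373  0.1761]
```

Emit:
step_arm(plan=[{"dx":0,"dy":0,"dz":0,"ax":0,"ay":0,"az":0.0912,"gripper":1},{"dx":0,"dy":0,"dz":0,"ax":0,"ay":0,"az":0.0912,"gripper":1},{"dx":0,"dy":0,"dz":0,"ax":0,"ay":0,"az":0.0912,"gripper":1},{"dx":0,"dy":0,"dz":0,"ax":0,"ay":0,"az":0.0912,"gripper":1},{"dx":0,"dy":0,"dz":0,"ax":0,"ay":0,"az":0.0912,"gripper":1},{"dx":0,"dy":0,"dz":0,"ax":0,"ay":0,"az":0.0912,"gripper":1},{"dx":0,"dy":0,"dz":0,"ax":0,"ay":0,"az":0.0912,"gripper":1},{"dx":0,"dy":0,"dz":0,"ax":0,"ay":0,"az":0.0912,"gripper":1}])

```text
clock: 2.48
eef_pos: [518.1, 301.5, 252.9]
tool_rot: [-3.14, -0.0, 1.764]
force: [0.9, 0.9, 0.8]
width: 85.4
gripper_force: 0.0
```

Emit:
step_arm(plan=[{"dx":-0.1624,"dy":-0.0281,"dz":0,"ax":0,"ay":0,"az":0,"gripper":1},{"dx":-0.1624,"dy":-0.0281,"dz":0,"ax":0,"ay":0,"az":0,"gripper":1},{"dx":-0.1624,"dy":-0.0281,"dz":0,"ax":0,"ay":0,"az":0,"gripper":1},{"dx":-0.1624,"dy":-0.0281,"dz":0,"ax":0,"ay":0,"az":0,"gripper":1},{"dx":-0.1624,"dy":-0.0281,"dz":0,"ax":0,"ay":0,"az":0,"gripper":1},{"dx":-0.1624,"dy":-0.0281,"dz":0,"ax":0,"ay":0,"az":0,"gripper":1},{"dx":-0.1624,"dy":-0.0281,"dz":0,"ax":0,"ay":0,"az":0,"gripper":1},{"dx":-0.1624,"dy":-0.0281,"dz":0,"ax":0,"ay":0,"az":0,"gripper":1},{"dx":-0.1624,"dy":-0.0281,"dz":0,"ax":0,"ay":0,"az":0,"gripper":1},{"dx":-0.1624,"dy":-0.0281,"dz":0,"ax":0,"ay":0,"az":0,"gripper":1},{"dx":-0.1624,"dy":-0.0281,"dz":0,"ax":0,"ay":0,"az":0,"gripper":1},{"dx":-0.1624,"dy":-0.0281,"dz":0,"ax":0,"ay":0,"az":0,"gripper":1},{"dx":0,"dy":0,"dz":0,"ax":0,"ay":0,"az":0,"gripper":1},{"dx":0,"dy":0,"dz":0,"ax":0,"ay":0,"az":0,"gripper":1}])

```text
clock: 4.22
eef_pos: [534.6, -290.9, 252.7]
tool_rot: [-3.141, -0.002, 1.769]
force: [0.5, -0.1, 0.7]
width: 85.7
gripper_force: 0.0
```

```bash
python3 - <<'E'
from h import *
d=grab("wrist");save(d,"pics/w1.png");P=cloud(d)
hsv=cv2.cvtColor(d["color"],cv2.COLOR_RGB2HSV).astype(int);H,S=hsv[...,0],hsv[...,1];z=P[...,2]
m=(H>3)&(H<18)&(S>150)&(d["range_z"]>0)&(z>42)&(z<58)
print(m.sum(),np.median(z[m]),box(P[m]))
go(533,-298,200,100.8)
E
```

```text
2493 49.65100125113639 (array([ 531.9, -301. ]), array([27.7, 99.5]), 9.6)
at [ 534.8 -290.3  252.8] rpy [-1.800e+02 -1.000e-01  1.014e+02] q [ 0.23  0.59  0.36  1.65 -0.25  0.95  0.88] F [ 0.3  0.7 -1.1] w 85.2 t 4.28
turn units [-0.0001 -0.0014  0.0068]
shift units [-0.0241 -0.0107  0.176 ]
```

View pics/w1.png

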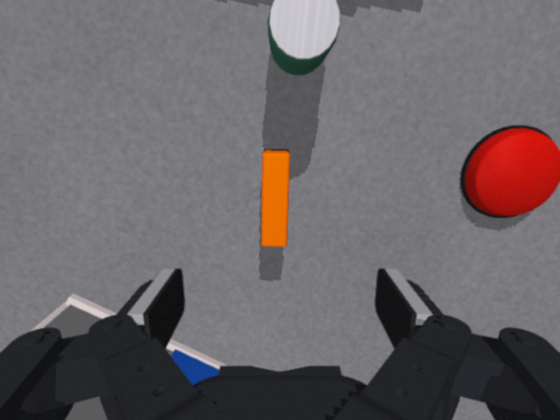

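The wrist view shows the orange scraper alone at (275,198), with the tin at (300,35) and the red lens dome at (515,170). It is between the fingers' planes, so I'll correct and descend.

```bash
python3 -c "
from h import *
go(532,-301,39,100)"
```

```text
at [ 534.8 -290.3  252.8] rpy [-1.800e+02 -1.000e-01  1.014e+02] q [ 0.23  0.59  0.36  1.65 -0.25  0.95  0.88] F [ 0.3  0.7 -1.1] w 85.2 t 4.28
turn units [-0.0001 -0.0014  0.0157]
shift units [-0.0335 -0.0154  0.7126]
```

Emit:
step_arm(plan=[{"dx":0,"dy":0,"dz":0,"ax":0,"ay":0,"az":0.0157,"gripper":1},{"dx":-0.0335,"dy":-0.0154,"dz":0.12,"ax":0,"ay":0,"az":0,"gripper":1},{"dx":0,"dy":0,"dz":0.12,"ax":0,"ay":0,"az":0,"gripper":1},{"dx":0,"dy":0,"dz":0.12,"ax":0,"ay":0,"az":0,"gripper":1},{"dx":0,"dy":0,"dz":0.12,"ax":0,"ay":0,"az":0,"gripper":1},{"dx":0,"dy":0,"dz":0.12,"ax":0,"ay":0,"az":0,"gripper":1},{"dx":0,"dy":0,"dz":0.07,"ax":0,"ay":0,"az":0,"gripper":1},{"dx":0,"dy":0,"dz":0.0426,"ax":0,"ay":0,"az":0,"gripper":1},{"dx":0,"dy":0,"dz":0,"ax":0,"ay":0,"az":0,"gripper":1},{"dx":0,"dy":0,"dz":0,"ax":0,"ay":0,"az":0,"gripper":0.2},{"dx":0,"dy":0,"dz":0,"ax":0,"ay":0,"az":0,"gripper":0.2},{"dx":0,"dy":0,"dz":0,"ax":0,"ay":0,"az":0,"gripper":0},{"dx":0,"dy":0,"dz":0,"ax":0,"ay":0,"az":0,"gripper":0},{"dx":0,"dy":0,"dz":0,"ax":0,"ay":0,"az":0,"gripper":0}])

```text
clock: 6.02
eef_pos: [532.1, -303.7, 40.3]
tool_rot: [3.141, 0.001, 1.743]
force: [0.0, 1.3, 5.5]
width: 27.1
gripper_force: 60.7
```

```bash
python3 -c "
from h import *
go(532,-301,39,100)"
```

```text
at [ 532.1 -303.7   40.3] rpy [179.9   0.   99.9] q [ 0.33  0.88  0.24  1.77 -0.37  0.54  0.98] F [0.  1.3 5.5] w 27.1 t 6.03
turn units [ 0.0007  0.0005 -0.0015]
shift units [0.0088 0.0013 0.0043]
```

Emit:
step_arm(plan=[{"dx":0,"dy":0,"dz":-0.03,"ax":0,"ay":0,"az":0,"gripper":0},{"dx":0,"dy":0,"dz":-0.1,"ax":0,"ay":0,"az":0,"gripper":0},{"dx":0,"dy":0,"dz":-0.1,"ax":0,"ay":0,"az":0,"gripper":0},{"dx":0,"dy":0,"dz":-0.1,"ax":0,"ay":0,"az":0,"gripper":0},{"dx":0,"dy":0,"dz":-0.1,"ax":0,"ay":0,"az":0,"gripper":0},{"dx":0,"dy":0,"dz":-0.1,"ax":0,"ay":0,"az":0,"gripper":0},{"dx":0,"dy":0,"dz":0,"ax":0,"ay":0,"az":0.044,"gripper":0},{"dx":0,"dy":0,"dz":0,"ax":0,"ay":0,"az":0,"gripper":0}])

```text
clock: 7.02
eef_pos: [531.3, -303.0, 198.7]
tool_rot: [-3.141, -0.0, 1.675]
force: [0.1, 0.5, -1.6]
width: 26.8
gripper_force: 59.9
```

```bash
python3 -c "
from h import *
go(436.7,-19,110,95.9)"
```

```text
at [ 531.3 -303.   198.7] rpy [-180.    -0.    95.9] q [ 0.25  0.66  0.37  1.69 -0.3   0.84  0.85] F [ 0.1  0.5 -1.6] w 26.8 t 7.03
turn units [-0.0002 -0.0002  0.0006]
shift units [ 0.974  -0.2162  0.2957]
```

Emit:
step_arm(plan=[{"dx":0.139,"dy":-0.031,"dz":0,"ax":0,"ay":0,"az":0,"gripper":0},{"dx":0.139,"dy":-0.031,"dz":0,"ax":0,"ay":0,"az":0,"gripper":0},{"dx":0.139,"dy":-0.031,"dz":0,"ax":0,"ay":0,"az":0,"gripper":0},{"dx":0.139,"dy":-0.031,"dz":0,"ax":0,"ay":0,"az":0,"gripper":0},{"dx":0.139,"dy":-0.031,"dz":0,"ax":0,"ay":0,"az":0,"gripper":0},{"dx":0.139,"dy":-0.031,"dz":0,"ax":0,"ay":0,"az":0,"gripper":0},{"dx":0.139,"dy":-0.031,"dz":0,"ax":0,"ay":0,"az":0,"gripper":0},{"dx":0,"dy":0,"dz":0.1,"ax":0,"ay":0,"az":0,"gripper":0},{"dx":0,"dy":0,"dz":0.1,"ax":0,"ay":0,"az":0,"gripper":0},{"dx":0,"dy":0,"dz":0.0957,"ax":0,"ay":0,"az":0,"gripper":0},{"dx":0,"dy":0,"dz":0,"ax":0,"ay":0,"az":0,"gripper":0},{"dx":0,"dy":0,"dz":0,"ax":0,"ay":0,"az":0,"gripper":0}])

```text
clock: 8.52
eef_pos: [437.0, -19.9, 110.3]
tool_rot: [3.141, 0.0, 1.674]
force: [0.0, 1.0, -0.8]
width: 27.5
gripper_force: 59.8
```

```bash
python3 -c "
from h import *
d=grab('scene');save(d,'pics/s2.png')
go(436.7,-19,61.5,95.9)"
```

```text
at [437.3 -19.9 110.6] rpy [179.9   0.   95.9] q [-0.2   0.61  0.26  2.22 -0.44  0.35  0.53] F [ 0.6 -0.5 -1.6] w 27.4 t 8.57
turn units [0.0008 0.0002 0.0002]
shift units [ 0.0031 -0.0017  0.1637]
```

View pics/s2.png

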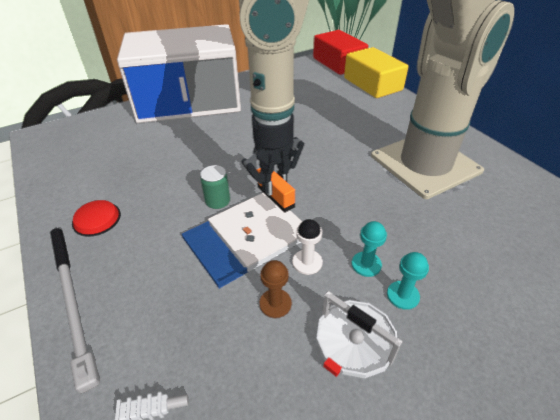

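The scraper is held at (280,190) over the rear of the panel. The chips at (249,214), (247,230) and (250,238) are ahead of it. I'll shift 10 mm forward and descend.

Emit:
step_arm(plan=[{"dx":0.003,"dy":0.033,"dz":0.04,"ax":0,"ay":0,"az":0,"gripper":0},{"dx":0,"dy":0,"dz":0.05,"ax":0,"ay":0,"az":0,"gripper":0},{"dx":0,"dy":0,"dz":0.045,"ax":0,"ay":0,"az":0,"gripper":0},{"dx":0,"dy":0,"dz":0.014,"ax":0,"ay":0,"az":0,"gripper":0},{"dx":0,"dy":0,"dz":0.014,"ax":0,"ay":0,"az":0,"gripper":0},{"dx":0,"dy":0,"dz":0,"ax":0,"ay":0,"az":0,"gripper":0}])

```text
clock: 9.32
eef_pos: [446.6, -17.8, 60.8]
tool_rot: [-3.141, 0.0, 1.674]
force: [0.2, -0.4, -2.5]
width: 27.3
gripper_force: 59.8
```

```bash
python3 -c "
from h import *
go(570,-5,61.5,95.9)"
```

```text
at [446.6 -17.8  60.8] rpy [-180.     0.    95.9] q [-0.15  0.72  0.19  2.22 -0.53  0.25  0.61] F [ 0.2 -0.4 -2.5] w 27.3 t 9.32
turn units [-0.0001  0.      0.    ]
shift units [ 1.000e-04  4.137e-01 -2.200e-03]
```

Emit:
step_arm(plan=[{"dx":0,"dy":0.033,"dz":0,"ax":0,"ay":0,"az":0,"gripper":0},{"dx":0,"dy":0.033,"dz":0,"ax":0,"ay":0,"az":0,"gripper":0},{"dx":0,"dy":0.033,"dz":0,"ax":0,"ay":0,"az":0,"gripper":0},{"dx":0,"dy":0.033,"dz":0,"ax":0,"ay":0,"az":0,"gripper":0},{"dx":0,"dy":0.033,"dz":0,"ax":0,"ay":0,"az":0,"gripper":0},{"dx":0,"dy":0.033,"dz":0,"ax":0,"ay":0,"az":0,"gripper":0},{"dx":0,"dy":0.033,"dz":0,"ax":0,"ay":0,"az":0,"gripper":0},{"dx":0,"dy":0.033,"dz":0,"ax":0,"ay":0,"az":0,"gripper":0},{"dx":0,"dy":0.033,"dz":0,"ax":0,"ay":0,"az":0,"gripper":0},{"dx":0,"dy":0.033,"dz":0,"ax":0,"ay":0,"az":0,"gripper":0},{"dx":0,"dy":0.017,"dz":0,"ax":0,"ay":0,"az":0,"gripper":0},{"dx":0,"dy":0.017,"dz":0,"ax":0,"ay":0,"az":0,"gripper":0},{"dx":0,"dy":0.017,"dz":0,"ax":0,"ay":0,"az":0,"gripper":0},{"dx":0,"dy":0.017,"dz":0,"ax":0,"ay":0,"az":0,"gripper":0},{"dx":0,"dy":0.017,"dz":0,"ax":0,"ay":0,"az":0,"gripper":0},{"dx":0,"dy":0,"dz":0,"ax":0,"ay":0,"az":0,"gripper":0},{"dx":0,"dy":0,"dz":0,"ax":0,"ay":0,"az":0,"gripper":0}])

```text
clock: 11.45
eef_pos: [570.1, -4.9, 60.9]
tool_rot: [-3.141, -0.0, 1.674]
force: [0.7, -0.6, -1.7]
width: 27.3
gripper_force: 59.8
```

Emit:
step_arm(plan=[{"dx":0,"dy":0,"dz":-0.1,"ax":0,"ay":0,"az":0,"gripper":0},{"dx":0,"dy":0,"dz":-0.12,"ax":0,"ay":0,"az":0,"gripper":0},{"dx":0,"dy":0,"dz":-0.12,"ax":0,"ay":0,"az":0,"gripper":0},{"dx":0,"dy":0,"dz":-0.12,"ax":0,"ay":0,"az":0,"gripper":0},{"dx":0,"dy":0,"dz":0,"ax":0,"ay":0,"az":0,"gripper":0}])

```text
clock: 12.08
eef_pos: [571.9, -5.2, 201.5]
tool_rot: [3.136, 0.0, 1.674]
force: [0.5, -0.4, -1.2]
width: 27.2
gripper_force: 59.9
```

```bash
python3 - <<'E'
from h import *
d=grab('scene');c=cv2.resize(d['color'][170:300,160:340],None,fx=4,fy=4,interpolation=cv2.INTER_CUBIC);cv2.imwrite('pics/s3.png',c[...,::-1])
go(532,-301,200,100)
E
```

```text
at [570.6  -4.9 199.7] rpy [179.9  -0.   95.9] q [-0.33  0.62  0.45  1.81 -0.37  0.79  0.41] F [-1.1  0.2 -2.7] w 27.4 t 12.12
turn units [ 0.0012 -0.0001 -0.0454]
shift units [-0.9497 -0.298  -0.001 ]
```

View pics/s3.png

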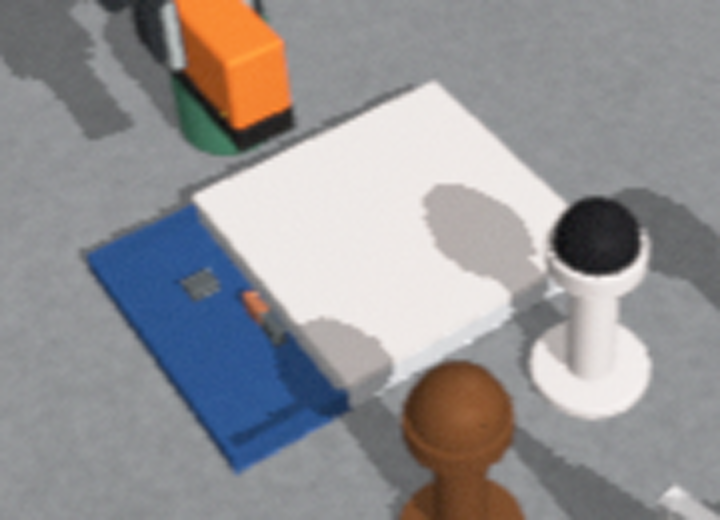

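The panel is clear. One chip lies at crop (200,285), and the copper and another dark one lie by the wall at (255,305) and (272,325). I'll check their heights.

```bash
python3 - <<'E'
from h import *
a=np.radians(5.9)
for n in('scene','top'):
    d=grab(n);P=cloud(d);Q=P-[486,-9.5,0];X=Q[...,0]*np.cos(a)+Q[...,1]*np.sin(a);Y=-Q[...,0]*np.sin(a)+Q[...,1]*np.cos(a)
    hsv=cv2.cvtColor(d["color"],cv2.COLOR_RGB2HSV).astype(int)
    m=(X>78)&(X<143)&(abs(Y)<78)&((hsv[...,1]<110)|(hsv[...,0]<30))&(P[...,2]<30)
    k,l,s,c=cv2.connectedComponentsWithStats(m.astype(np.uint8))
    for j in range(1,k):
        if s[j,4]>5:
            q=l==j;print(n,c[j].round(),s[j,4],'x',X[q].min().round(1),X[q].max().round(1),'y',Y[q].min().round(1),Y[q].max().round(1),'z',np.percentile(P[q][:,2],[5,50,95]).round(1),d['color'][q].mean(0).round())
E
```

```text
scene [227. 246.] 280 x 78.0 91.8 y -76.2 77.6 z [ 2.3 13.2 20.4] [131. 126. 129.]
scene [210. 241.] 49 x 93.5 109.8 y -43.0 -22.4 z [ 4.   9.2 11.1] [ 91. 101. 110.]
```

```bash
python3 - <<'E'
from h import *
a=np.radians(5.9)
d=grab('scene');P=cloud(d);Q=P-[486,-9.5,0];X=Q[...,0]*np.cos(a)+Q[...,1]*np.sin(a);Y=-Q[...,0]*np.sin(a)+Q[...,1]*np.cos(a)
for v in range(240,258):
    print(v,[(u,int(X[v,u].round()),int(Y[v,u].round()),int(P[v,u,2].round()),*d['color'][v,u][[0,2]].tolist()) for u in range(218,236,2)])
E
```

```text
240 [(218, 86, -25, 4, 50, 146), (220, 83, -21, 5, 51, 144), (222, 80, -19, 5, 99, 133), (224, 79, -9, 14, 134, 135), (226, 78, -1, 20, 221, 212), (228, 75, 2, 21, 237, 230), (230, 71, 4, 19, 237, 230), (232, 69, 7, 21, 238, 231), (234, 65, 8, 19, 239, 233)]
241 [(218, 87, -23, 3, 48, 144), (220, 84, -21, 2, 47, 138), (222, 81, -17, 4, 76, 136), (224, 79, -10, 10, 122, 126), (226, 80, 3, 22, 194, 186), (228, 77, 5, 21, 237, 231), (230, 73, 7, 20, 238, 231), (232, 70, 9, 20, 238, 231), (234, 66, 10, 19, 238, 231)]
242 [(218, 89, -20, 3, 47, 141), (220, 85, -18, 3, 43, 110), (222, 82, -16, 2, 97, 116), (224, 80, -9, 8, 123, 119), (226, 80, 2, 18, 145, 143), (228, 77, 6, 19, 235, 227), (230, 74, 8, 19, 238, 231), (232, 70, 10, 18, 238, 231), (234, 68, 14, 21, 238, 231)]
243 [(218, 90, -18, 2, 42, 130), (220, 86, -16, 2, 81, 95), (222, 87, -4, 14, 195, 94), (224, 80, -10, 3, 166, 124), (226, 80, 0, 13, 125, 126), (228, 79, 8, 20, 212, 202), (230, 75, 10, 18, 237, 231), (232, 72, 12, 18, 238, 231), (234, 68, 14, 18, 237, 230)]
244 [(218, 92, -14, 4, 42, 129), (220, 88, -13, 3, 75, 92), (2
[... 2770 characters left out ...]
, 3, 48, 145), (222, 99, 15, 3, 46, 143), (224, 96, 18, 2, 44, 142), (226, 93, 21, 4, 49, 140), (228, 91, 27, 8, 69, 94), (230, 87, 27, 5, 55, 70), (232, 83, 28, 3, 37, 96), (234, 81, 33, 7, 89, 115)]
256 [(218, 106, 11, 0, 48, 144), (220, 104, 15, 3, 50, 145), (222, 100, 16, 1, 48, 142), (224, 97, 19, 2, 48, 142), (226, 94, 22, 2, 47, 143), (228, 91, 25, 3, 47, 98), (230, 87, 27, 2, 42, 91), (232, 84, 30, 3, 38, 104), (234, 81, 33, 3, 56, 107)]
257 [(218, 109, 17, 5, 45, 144), (220, 106, 19, 4, 46, 143), (222, 102, 20, 3, 48, 143), (224, 99, 23, 3, 48, 145), (226, 95, 25, 3, 44, 142), (228, 92, 27, 3, 43, 124), (230, 89, 31, 5, 30, 101), (232, 85, 32, 2, 33, 103), (234, 81, 33, 0, 38, 103)]
```

All three chips are in the trough, with their tops at 15 mm or lower and x' at 84 or more. Now I'll set the scraper back.

Emit:
step_arm(plan=[{"dx":-0.1384,"dy":-0.0328,"dz":0,"ax":0,"ay":0,"az":0,"gripper":0},{"dx":-0.1384,"dy":-0.0328,"dz":0,"ax":0,"ay":0,"az":0,"gripper":0},{"dx":-0.1384,"dy":-0.0328,"dz":0,"ax":0,"ay":0,"az":0,"gripper":0},{"dx":-0.1384,"dy":-0.0328,"dz":0,"ax":0,"ay":0,"az":0,"gripper":0},{"dx":-0.1384,"dy":-0.0328,"dz":0,"ax":0,"ay":0,"az":0,"gripper":0},{"dx":-0.1384,"dy":-0.0328,"dz":0,"ax":0,"ay":0,"az":0,"gripper":0},{"dx":-0.1384,"dy":-0.0328,"dz":0,"ax":0,"ay":0,"az":0,"gripper":0},{"dx":0,"dy":0,"dz":0.12,"ax":0,"ay":0,"az":0,"gripper":0},{"dx":0,"dy":0,"dz":0.12,"ax":0,"ay":0,"az":0,"gripper":0},{"dx":0,"dy":0,"dz":0.12,"ax":0,"ay":0,"az":0,"gripper":0},{"dx":0,"dy":0,"dz":0.08,"ax":0,"ay":0,"az":0,"gripper":0},{"dx":0,"dy":0,"dz":0.05,"ax":0,"ay":0,"az":0,"gripper":0},{"dx":0,"dy":0,"dz":0,"ax":0,"ay":0,"az":0,"gripper":0},{"dx":0,"dy":0,"dz":0,"ax":0,"ay":0,"az":0,"gripper":0}])

```text
clock: 14.02
eef_pos: [532.2, -301.6, 52.5]
tool_rot: [3.141, 0.001, 1.674]
force: [0.5, -0.2, -1.8]
width: 27.3
gripper_force: 59.9
```

```bash
python3 -c "
from h import *
go(532,-301,40.5)"
```

```text
at [ 532.2 -301.6   52.5] rpy [180.    0.   95.9] q [ 0.28  0.87  0.31  1.77 -0.44  0.57  0.97] F [ 0.5 -0.2 -1.8] w 27.3 t 14.03
shift units [ 0.002  -0.0005  0.0401]
```

Emit:
step_arm(plan=[{"dx":0,"dy":0,"dz":0.02,"ax":0,"ay":0,"az":0,"gripper":0},{"dx":0,"dy":0,"dz":0.014,"ax":0,"ay":0,"az":0,"gripper":0},{"dx":0,"dy":0,"dz":0.007,"ax":0,"ay":0,"az":0,"gripper":0},{"dx":0,"dy":0,"dz":0,"ax":0,"ay":0,"az":0,"gripper":0},{"dx":0,"dy":0,"dz":0,"ax":0,"ay":0,"az":0,"gripper":0.45},{"dx":0,"dy":0,"dz":0,"ax":0,"ay":0,"az":0,"gripper":1},{"dx":0,"dy":0,"dz":0,"ax":0,"ay":0,"az":0,"gripper":1},{"dx":0,"dy":0,"dz":0,"ax":0,"ay":0,"az":0,"gripper":1},{"dx":0,"dy":0,"dz":0,"ax":0,"ay":0,"az":0,"gripper":1},{"dx":0,"dy":0,"dz":-0.06,"ax":0,"ay":0,"az":0,"gripper":1},{"dx":0,"dy":0,"dz":-0.13,"ax":0,"ay":0,"az":0,"gripper":1},{"dx":0,"dy":0,"dz":-0.13,"ax":0,"ay":0,"az":0,"gripper":1},{"dx":0,"dy":0,"dz":-0.13,"ax":0,"ay":0,"az":0,"gripper":1},{"dx":0,"dy":0,"dz":-0.13,"ax":0,"ay":0,"az":0,"gripper":1},{"dx":0,"dy":0,"dz":-0.13,"ax":0,"ay":0,"az":0,"gripper":1},{"dx":0,"dy":0,"dz":0,"ax":0,"ay":0,"az":0,"gripper":1}])

```text
clock: 16.02
eef_pos: [533.2, -302.6, 257.3]
tool_rot: [3.135, 0.005, 1.674]
force: [0.6, -0.7, -0.8]
width: 85.1
gripper_force: 0.0
```

```bash
python3 - <<'E'
from h import *
d=grab("wrist");P=cloud(d)
hsv=cv2.cvtColor(d["color"],cv2.COLOR_RGB2HSV).astype(int);H,S=hsv[...,0],hsv[...,1];z=P[...,2]
m=(H>3)&(H<18)&(S>150)&(d["range_z"]>0)&(z>42)&(z<58)
print(m.sum(),np.median(z[m]),box(P[m]))
d=grab("top");P=cloud(d);a=np.radians(5.9);Q=P-[486,-9.5,0];X=Q[...,0]*np.cos(a)+Q[...,1]*np.sin(a);Y=-Q[...,0]*np.sin(a)+Q[...,1]*np.cos(a)
hsv=cv2.cvtColor(d["color"],cv2.COLOR_RGB2HSV).astype(int)
m=(X>83)&(X<143)&(abs(Y)<75)&((hsv[...,1]<110)|(hsv[...,0]<30))
k,l,s,c=cv2.connectedComponentsWithStats(m.astype(np.uint8))
for j in range(1,k):
    q=l==j
    if s[j,4]>4: print(c[j].round(),s[j,4],X[q].mean().round(1),Y[q].mean().round(1),P[q][:,2].mean().round(1),P[q][:,2].max().round(1))
go(500,260,250,107.5)
E
```

```text
2495 49.70999828649349 (array([ 531.8, -298.3]), array([27.4, 98.7]), 6.0)
[300. 161.] 34 103.2 -29.8 9.2 12.9
[287. 169.] 138 86.4 4.5 6.8 20.8
at [ 531.7 -301.   253.6] rpy [179.9   0.   95.9] q [ 0.19  0.61  0.45  1.64 -0.31  0.96  0.86] F [-0.2  0.2 -0.5] w 85.6 t 16.12
turn units [ 0.0007  0.0002 -0.1288]
shift units [1.8152 0.4616 0.012 ]
```

Emit:
step_arm(plan=[{"dx":0,"dy":0,"dz":0,"ax":0,"ay":0,"az":-0.0644,"gripper":1},{"dx":0,"dy":0,"dz":0,"ax":0,"ay":0,"az":-0.0644,"gripper":1},{"dx":0.165,"dy":0.032,"dz":0,"ax":0,"ay":0,"az":0,"gripper":1},{"dx":0.165,"dy":0.032,"dz":0,"ax":0,"ay":0,"az":0,"gripper":1},{"dx":0.165,"dy":0.032,"dz":0,"ax":0,"ay":0,"az":0,"gripper":1},{"dx":0.165,"dy":0.032,"dz":0,"ax":0,"ay":0,"az":0,"gripper":1},{"dx":0.165,"dy":0.032,"dz":0,"ax":0,"ay":0,"az":0,"gripper":1},{"dx":0.165,"dy":0.032,"dz":0,"ax":0,"ay":0,"az":0,"gripper":1},{"dx":0.165,"dy":0.032,"dz":0,"ax":0,"ay":0,"az":0,"gripper":1},{"dx":0.165,"dy":0.032,"dz":0,"ax":0,"ay":0,"az":0,"gripper":1},{"dx":0.165,"dy":0.032,"dz":0,"ax":0,"ay":0,"az":0,"gripper":1},{"dx":0.165,"dy":0.032,"dz":0,"ax":0,"ay":0,"az":0,"gripper":1},{"dx":0.165,"dy":0.032,"dz":0,"ax":0,"ay":0,"az":0,"gripper":1},{"dx":0.165,"dy":0.032,"dz":0,"ax":0,"ay":0,"az":0,"gripper":1},{"dx":0,"dy":0,"dz":0,"ax":0,"ay":0,"az":0,"gripper":1},{"dx":0,"dy":0,"dz":0,"ax":0,"ay":0,"az":0,"gripper":1}])

```text
clock: 18.12
eef_pos: [462.4, 299.1, 251.7]
tool_rot: [-3.14, 0.001, 1.876]
force: [0.2, -0.9, -0.6]
width: 85.6
gripper_force: 0.0
```

```bash
python3 - <<'E'
from h import *
d=grab("wrist");save(d,"pics/w2.png");P=cloud(d)
hsv=cv2.cvtColor(d["color"],cv2.COLOR_RGB2HSV).astype(int);H,S,V=hsv[...,0],hsv[...,1],hsv[...,2];x,y,z=P[...,0],P[...,1],P[...,2]
ok=(d["range_z"]>0)&(np.hypot(x-464,y-301)<90)
def rep(n,m):
    Q=P[m&ok];print(n,len(Q),len(Q)>3 and (Q.mean(0).round(1),box(Q)))
rep("grip",(V<70)&(z>78)&(z<95)); rep("mark",((H<8)|(H>172))&(S>150)&(z<40)); rep("bar",(z>68)&(z<95))
rep("posts",(z>30)&(z<95))
# rim circle
m=ok&(z>6)&(z<30)&(S<60);rep("plate",m)
go(464,301,250,107.5)
E
```

```text
grip 771 (array([462.3, 303.6,  86.6]), (array([462.5, 302.5]), array([15.4, 43.7]), 18.0))
mark 303 (array([526.6, 324.9,  24.6]), (array([526.9, 324.6]), array([13.7, 25.6]), 19.0))
bar 1923 (array([461.5, 306.3,  83.2]), (array([462.9, 302.1]), array([ 15.9, 135.7]), 19.1))
posts 1934 (array([461.6, 306. ,  83.1]), (array([462.9, 302.1]), array([ 15.9, 135.7]), 19.1))
plate 9460 (array([461.9, 303.2,  14.8]), (array([462.8, 302. ]), array([129., 130.]), 18.7))
at [462.8 298.4 252. ] rpy [-1.799e+02  1.000e-01  1.074e+02] q [-0.89  0.52  0.4   1.81 -0.25  0.87 -0.07] F [-0.7 -0.7 -0.2] w 85.3 t 18.18
turn units [-0.0011  0.0009 -0.001 ]
shift units [0.0071 0.0063 0.0067]
```

View pics/w2.png

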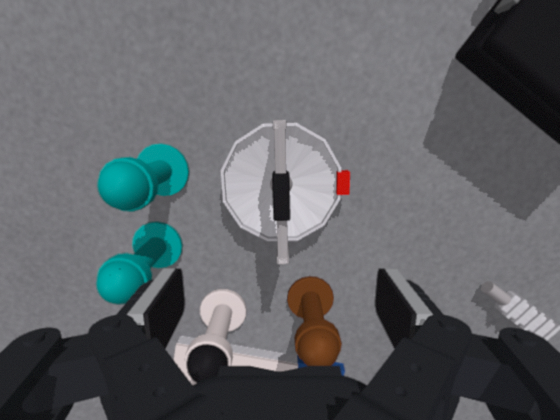

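The wrist view shows the dish with its grip at (281,195) and red mark at (343,182). The turquoise, white and brown pegs stand clear of the fingers.

```bash
python3 -c "
from h import *
go(462.8,302.2,78,109)"
```

```text
at [462.8 298.4 252. ] rpy [-1.799e+02  1.000e-01  1.074e+02] q [-0.89  0.52  0.4   1.81 -0.25  0.87 -0.07] F [-0.7 -0.7 -0.2] w 85.3 t 18.18
turn units [-0.0011  0.0009 -0.0177]
shift units [0.012 0.004 0.58 ]
```

Emit:
step_arm(plan=[{"dx":0,"dy":0,"dz":0,"ax":0,"ay":0,"az":-0.0177,"gripper":1},{"dx":0.012,"dy":0.004,"dz":0.1,"ax":0,"ay":0,"az":0,"gripper":1},{"dx":0,"dy":0,"dz":0.1,"ax":0,"ay":0,"az":0,"gripper":1},{"dx":0,"dy":0,"dz":0.1,"ax":0,"ay":0,"az":0,"gripper":0.7},{"dx":0,"dy":0,"dz":0.1,"ax":0,"ay":0,"az":0,"gripper":0.7},{"dx":0,"dy":0,"dz":0.1,"ax":0,"ay":0,"az":0,"gripper":0.7},{"dx":0,"dy":0,"dz":0.05,"ax":0,"ay":0,"az":0,"gripper":0.7},{"dx":0,"dy":0,"dz":0.03,"ax":0,"ay":0,"az":0,"gripper":0.7},{"dx":0,"dy":0,"dz":0,"ax":0,"ay":0,"az":0,"gripper":0.7},{"dx":0,"dy":0,"dz":0,"ax":0,"ay":0,"az":0,"gripper":0.7}])

```text
clock: 19.42
eef_pos: [463.6, 304.1, 79.5]
tool_rot: [3.14, -0.0, 1.904]
force: [-0.1, -0.6, 0.3]
width: 60.1
gripper_force: 0.0
```

```bash
python3 -c "
from h import *
go(462.8,302.2,78,109)"
```

```text
at [463.6 304.1  79.5] rpy [179.9  -0.  109.1] q [-0.8   0.76  0.26  1.93 -0.38  0.5   0.06] F [-0.1 -0.6  0.3] w 60.1 t 19.43
turn units [ 0.001  -0.0003  0.0011]
shift units [-0.0052 -0.0045  0.0049]
```

Emit:
step_arm(plan=[{"dx":-0.005,"dy":-0.004,"dz":0.005,"ax":0,"ay":0,"az":0,"gripper":0.4},{"dx":0,"dy":0,"dz":0,"ax":0,"ay":0,"az":0,"gripper":0.3},{"dx":0,"dy":0,"dz":0,"ax":0,"ay":0,"az":0,"gripper":0.26},{"dx":0,"dy":0,"dz":0,"ax":0,"ay":0,"az":0,"gripper":0.24},{"dx":0,"dy":0,"dz":0,"ax":0,"ay":0,"az":0,"gripper":0.22},{"dx":0,"dy":0,"dz":0,"ax":0,"ay":0,"az":0,"gripper":0.2},{"dx":0,"dy":0,"dz":0,"ax":0,"ay":0,"az":0,"gripper":0.18},{"dx":0,"dy":0,"dz":0,"ax":0,"ay":0,"az":0,"gripper":0.16},{"dx":0,"dy":0,"dz":0,"ax":0,"ay":0,"az":0,"gripper":0.1},{"dx":0,"dy":0,"dz":0,"ax":0,"ay":0,"az":0,"gripper":0},{"dx":0,"dy":0,"dz":0,"ax":0,"ay":0,"az":0,"gripper":0}])

```text
clock: 20.8
eef_pos: [462.5, 302.1, 77.2]
tool_rot: [3.141, -0.0, 1.904]
force: [-0.0, 0.4, 1.1]
width: 15.3
gripper_force: 58.6
```

```bash
python3 -c "
from h import *
go(462.8,302.2,78,109)"
```

```text
at [462.5 302.1  77.2] rpy [180.   -0.  109.1] q [-0.79  0.76  0.25  1.93 -0.38  0.49  0.06] F [-0.   0.4  1.1] w 15.3 t 20.8
turn units [ 0.0002 -0.      0.0011]
shift units [ 0.0001  0.0012 -0.0027]
```

Emit:
step_arm(plan=[{"dx":0,"dy":0,"dz":-0.02,"ax":0,"ay":0,"az":0,"gripper":0},{"dx":0,"dy":0,"dz":-0.04,"ax":0,"ay":0,"az":0,"gripper":0},{"dx":0,"dy":0,"dz":-0.06,"ax":0,"ay":0,"az":0,"gripper":0},{"dx":0,"dy":0,"dz":-0.08,"ax":0,"ay":0,"az":0,"gripper":0},{"dx":0,"dy":0,"dz":-0.08,"ax":0,"ay":0,"az":0,"gripper":0},{"dx":0,"dy":0,"dz":-0.08,"ax":0,"ay":0,"az":0,"gripper":0},{"dx":0,"dy":0,"dz":-0.08,"ax":0,"ay":0,"az":0,"gripper":0},{"dx":0,"dy":0,"dz":-0.06,"ax":0,"ay":0,"az":0,"gripper":0},{"dx":0,"dy":0,"dz":-0.05,"ax":0,"ay":0,"az":0,"gripper":0},{"dx":0,"dy":0,"dz":-0.03,"ax":0,"ay":0,"az":0,"gripper":0},{"dx":0,"dy":0,"dz":-0.02,"ax":0,"ay":0,"az":0,"gripper":0},{"dx":0,"dy":0,"dz":0,"ax":0,"ay":0,"az":0,"gripper":0},{"dx":0,"dy":0,"dz":0,"ax":0,"ay":0,"az":0,"gripper":0}])

```text
clock: 22.42
eef_pos: [462.0, 301.8, 256.5]
tool_rot: [-3.14, 0.0, 1.904]
force: [-0.8, -0.8, -2.2]
width: 15.3
gripper_force: 58.6
```

```bash
python3 - <<'E'
from h import *
d=grab('scene');c=cv2.resize(d['color'][90:400,200:560],None,fx=1.8,fy=1.8);cv2.imwrite('pics/s4.png',c[...,::-1])
go(486,-9.5,257)
E
```

```text
at [462.  301.8 256.5] rpy [-179.9    0.   109.1] q [-0.89  0.51  0.4   1.8  -0.25  0.88 -0.05] F [ 0.4  0.6 -3.3] w 15.3 t 22.48
shift units [-1.0068e+00 -2.6390e-01 -1.0000e-03]
```

View pics/s4.png

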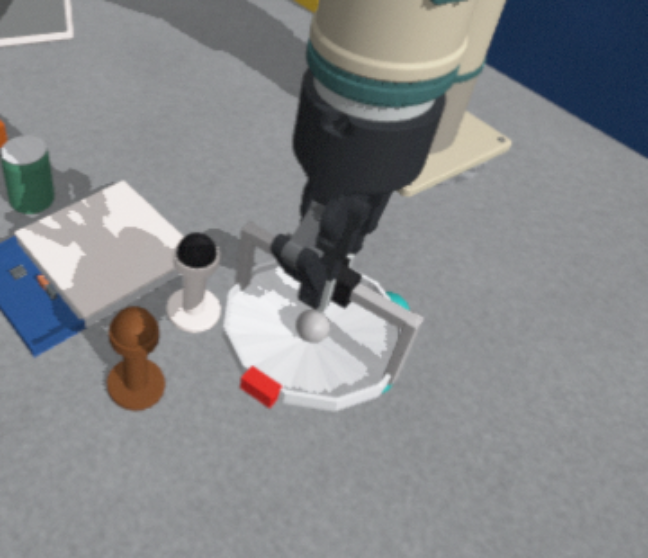

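The plate hangs level with the ball at crop (314,326) in the well's middle. Next I'll carry it across slowly.

Emit:
step_arm(plan=[{"dx":-0.02,"dy":-0.0052,"dz":0,"ax":0,"ay":0,"az":0,"gripper":0},{"dx":-0.04,"dy":-0.0105,"dz":0,"ax":0,"ay":0,"az":0,"gripper":0},{"dx":-0.055,"dy":-0.0144,"dz":0,"ax":0,"ay":0,"az":0,"gripper":0},{"dx":-0.0648,"dy":-0.017,"dz":0,"ax":0,"ay":0,"az":0,"gripper":0},{"dx":-0.0648,"dy":-0.017,"dz":0,"ax":0,"ay":0,"az":0,"gripper":0},{"dx":-0.0648,"dy":-0.017,"dz":0,"ax":0,"ay":0,"az":0,"gripper":0},{"dx":-0.0648,"dy":-0.017,"dz":0,"ax":0,"ay":0,"az":0,"gripper":0},{"dx":-0.0648,"dy":-0.017,"dz":0,"ax":0,"ay":0,"az":0,"gripper":0},{"dx":-0.0648,"dy":-0.017,"dz":0,"ax":0,"ay":0,"az":0,"gripper":0},{"dx":-0.0648,"dy":-0.017,"dz":0,"ax":0,"ay":0,"az":0,"gripper":0},{"dx":-0.0648,"dy":-0.017,"dz":0,"ax":0,"ay":0,"az":0,"gripper":0},{"dx":-0.0648,"dy":-0.017,"dz":0,"ax":0,"ay":0,"az":0,"gripper":0},{"dx":-0.0648,"dy":-0.017,"dz":0,"ax":0,"ay":0,"az":0,"gripper":0},{"dx":-0.0648,"dy":-0.017,"dz":0,"ax":0,"ay":0,"az":0,"gripper":0},{"dx":-0.0648,"dy":-0.017,"dz":0,"ax":0,"ay":0,"az":0,"gripper":0},{"dx":-0.055,"dy":-0.0144,"dz":0,"ax":0,"ay":0,"az":0,"gripper":0},{"dx":-0.04,"dy":-0.0105,"dz":0,"ax":0,"ay":0,"az":0,"gripper":0},{"dx":-0.02,"dy":-0.0052,"dz":0,"ax":0,"ay":0,"az":0,"gripper":0},{"dx":0,"dy":0,"dz":0,"ax":0,"ay":0,"az":0,"gripper":0},{"dx":0,"dy":0,"dz":0,"ax":0,"ay":0,"az":0,"gripper":0}])

```text
clock: 24.98
eef_pos: [486.3, -8.8, 257.0]
tool_rot: [-3.142, -0.001, 1.905]
force: [-0.6, 0.7, -2.1]
width: 15.0
gripper_force: 58.6
```

```bash
python3 -c "
from h import *
go(486,-9.5,177.5,197.6)"
```

```text
at [486.3  -8.8 257. ] rpy [-180.    -0.   109.2] q [-0.34  0.42  0.42  1.96 -0.23  0.81  0.55] F [-0.6  0.7 -2.1] w 15.0 t 24.98
turn units [ 2.000e-04 -3.000e-04 -9.827e-01]
shift units [ 0.0017 -0.0018  0.2651]
```

Emit:
step_arm(plan=[{"dx":0,"dy":0,"dz":0,"ax":0,"ay":0,"az":-0.02,"gripper":0},{"dx":0,"dy":0,"dz":0,"ax":0,"ay":0,"az":-0.04,"gripper":0},{"dx":0,"dy":0,"dz":0,"ax":0,"ay":0,"az":-0.05,"gripper":0},{"dx":0,"dy":0,"dz":0,"ax":0,"ay":0,"az":-0.0587,"gripper":0},{"dx":0,"dy":0,"dz":0,"ax":0,"ay":0,"az":-0.0587,"gripper":0},{"dx":0,"dy":0,"dz":0,"ax":0,"ay":0,"az":-0.0587,"gripper":0},{"dx":0,"dy":0,"dz":0,"ax":0,"ay":0,"az":-0.0587,"gripper":0},{"dx":0,"dy":0,"dz":0,"ax":0,"ay":0,"az":-0.0587,"gripper":0},{"dx":0,"dy":0,"dz":0,"ax":0,"ay":0,"az":-0.0587,"gripper":0},{"dx":0,"dy":0,"dz":0,"ax":0,"ay":0,"az":-0.0587,"gripper":0},{"dx":0,"dy":0,"dz":0,"ax":0,"ay":0,"az":-0.0587,"gripper":0},{"dx":0,"dy":0,"dz":0,"ax":0,"ay":0,"az":-0.0587,"gripper":0},{"dx":0,"dy":0,"dz":0,"ax":0,"ay":0,"az":-0.0587,"gripper":0},{"dx":0,"dy":0,"dz":0,"ax":0,"ay":0,"az":-0.0587,"gripper":0},{"dx":0,"dy":0,"dz":0,"ax":0,"ay":0,"az":-0.0587,"gripper":0},{"dx":0,"dy":0,"dz":0,"ax":0,"ay":0,"az":-0.0587,"gripper":0},{"dx":0,"dy":0,"dz":0,"ax":0,"ay":0,"az":-0.05,"gripper":0},{"dx":0,"dy":0,"dz":0,"ax":0,"ay":0,"az":-0.04,"gripper":0},{"dx":0,"dy":0,"dz":0,"ax":0,"ay":0,"az":-0.02,"gripper":0},{"dx":0,"dy":0,"dz":0,"ax":0,"ay":0,"az":0,"gripper":0}])

```text
clock: 27.48
eef_pos: [486.3, -9.5, 257.1]
tool_rot: [3.142, -0.0, -2.835]
force: [-0.5, -0.4, -2.7]
width: 15.0
gripper_force: 58.6
```

```bash
python3 -c "
from h import *
go(486,-9.5,177.5,197.6)"
```

```text
at [486.3  -9.5 257.1] rpy [ 180.    -0.  -162.4] q [-0.04  0.39  0.    1.96 -0.    0.79  1.84] F [-0.5 -0.4 -2.7] w 15.0 t 27.48
turn units [ 0.0001 -0.     -0.0002]
shift units [1.000e-03 2.000e-04 2.653e-01]
```

Emit:
step_arm(plan=[{"dx":0,"dy":0,"dz":0.015,"ax":0,"ay":0,"az":0,"gripper":0},{"dx":0,"dy":0,"dz":0.03,"ax":0,"ay":0,"az":0,"gripper":0},{"dx":0,"dy":0,"dz":0.04,"ax":0,"ay":0,"az":0,"gripper":0},{"dx":0,"dy":0,"dz":0.05,"ax":0,"ay":0,"az":0,"gripper":0},{"dx":0,"dy":0,"dz":0.045,"ax":0,"ay":0,"az":0,"gripper":0},{"dx":0,"dy":0,"dz":0.04,"ax":0,"ay":0,"az":0,"gripper":0},{"dx":0,"dy":0,"dz":0.025,"ax":0,"ay":0,"az":0,"gripper":0},{"dx":0,"dy":0,"dz":0.015,"ax":0,"ay":0,"az":0,"gripper":0},{"dx":0,"dy":0,"dz":0.005,"ax":0,"ay":0,"az":0,"gripper":0},{"dx":0,"dy":0,"dz":0,"ax":0,"ay":0,"az":0,"gripper":0},{"dx":0,"dy":0,"dz":0,"ax":0,"ay":0,"az":0,"gripper":0},{"dx":0,"dy":0,"dz":0,"ax":0,"ay":0,"az":0,"gripper":0}])

```text
clock: 28.98
eef_pos: [486.5, -9.6, 177.8]
tool_rot: [-3.141, 0.0, -2.835]
force: [-1.0, -0.4, -3.3]
width: 15.3
gripper_force: 58.6
```

```bash
python3 - <<'E'
from h import *
d=grab('scene');c=cv2.resize(d['color'][90:330,110:400],None,fx=2.4,fy=2.4,interpolation=cv2.INTER_CUBIC);cv2.imwrite('pics/s5.png',c[...,::-1])
P=cloud(d);hsv=cv2.cvtColor(d["color"],cv2.COLOR_RGB2HSV).astype(int);H,S=hsv[...,0],hsv[...,1];z=P[...,2]
m=((H<8)|(H>172))&(S>150)&(z>60)&(z<180)&(abs(P[...,0]-486)<150)&(abs(P[...,1])<150);print("mark",m.sum(),P[m].mean(0).round(1))
m=(H>5)&(H<16)&(S>180)&(z>44)&(z<58)&(P[...,1]<-200);print("scraper",box(P[m]))
go(486,-9.5,177.5,197.6)
E
```

```text
mark 104 [467.2  57.7 122.8]
scraper (array([ 204.7, -388.7]), array([722.2,  96.5]), 15.7)
at [486.5  -9.6 177.8] rpy [-180.     0.  -162.4] q [-0.04  0.51 -0.    2.04  0.    0.59  1.84] F [ 1.7  0.4 -3.1] w 15.3 t 29.02
turn units [-0.0001  0.0003 -0.0002]
shift units [0.0014 0.0006 0.0011]
```

View pics/s5.png

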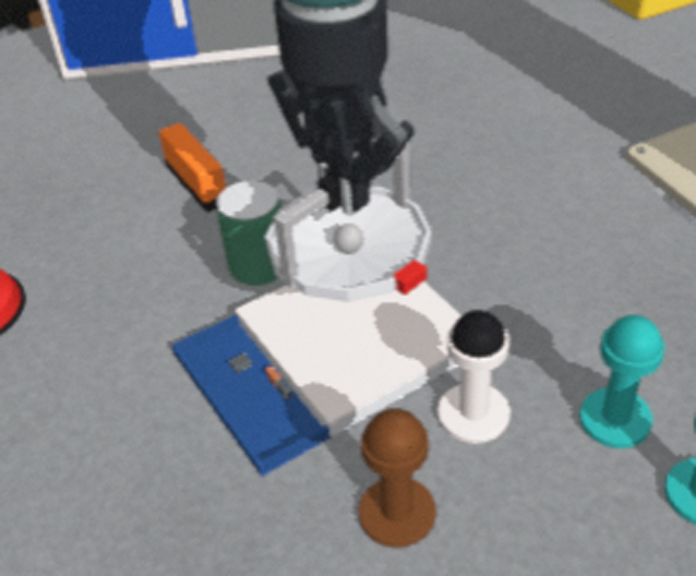

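The plate is level over the panel, with the ball centred at (349,239) and the mark at (411,277) pointing to the white camera at (477,335). The chips are in the trough and the scraper is upright at (192,162), so I'm handing the job in.

```bash
python3 -c "
from cell import ctrl
print(ctrl.finish_job())"
```

```text
the job is handed in; nothing more can be done
None
```

I've handed the job in; the system gave no verdict, but the last look showed the chips in the trough, the scraper upright on the bench, and the plate held level about 8 cm over the panel's middle with the ball centred and the mark pointing at the camera.

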